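Snap the stock tub's lid shut

TASK

One of the two stock tubs has its lid on but the rim still stands up along all four sides. Press down with the fingertips around that rim, side by side, until all four sections have clicked shut and lie flush, then move clear. Do not lift the tub or shove it about, leave the sample jar standing on its lid, and leave the other tub, the jars and the tape as they are.

Things in the scene. Friction and masses are not known exactly. Their poses are not given: they have to be found in the camera images.
- tub: The tub to close: clear tub of small jars, white snap-fit lid with four side sections sprung up. 136 (x) x 186 (y) mm over the rim; shut lid top flat, 67 mm above the origin. Loose, about 1.6 kg. Origin: centre of its underside, on the table; z up, y along its long sides. The lid's middle panel (77 x 127 mm) and corners (28 x 28 mm) are level and do not move.
- rim_near (a joint): Lid rim section along its near long side (-x of the tub; faces the robot at yaw 0): flap 128 mm long, 29 mm wide, hinged at its inner edge. rad: 0 = sprung up as at the start (outer edge 8.5 mm proud), growing as pressed to 0.30 = shut, flush, hard stop. Past the middle (0.15) it clicks on to 0.30 and stays; short of that it springs back. Takes 5 to 9 N at the thumb mark.
- rim_near_press (a point): Grey thumb mark (10 x 34 mm) on the top face of rim section rim_near, halfway along it, 22 mm out from its hinge line and 7 mm in from its outer edge: where to press. It moves with the section: about 73.5 mm above the table when sprung up, 67 mm when shut.
- rim_far (a joint): Lid rim section along its far long side (+x of the tub): flap 128 mm long, 29 mm wide, hinged at its inner edge. rad: 0 = sprung up as at the start (outer edge 8.5 mm proud), growing as pressed to 0.30 = shut, flush, hard stop. Past the middle (0.15) it clicks on to 0.30 and stays; short of that it springs back. Takes 5 to 9 N at the thumb mark.
- rim_far_press (a point): Grey thumb mark (10 x 34 mm) on the top face of rim section rim_far, halfway along it, 22 mm out from its hinge line and 7 mm in from its outer edge: where to press. It moves with the section: about 73.5 mm above the table when sprung up, 67 mm when shut.
- rim_left (a joint): Lid rim section along its left short side (+y of the tub): flap 78 mm long, 29 mm wide, hinged at its inner edge. rad: 0 = sprung up as at the start (outer edge 8.5 mm proud), growing as pressed to 0.30 = shut, flush, hard stop. Past the middle (0.15) it clicks on to 0.30 and stays; short of that it springs back. Takes 5 to 9 N at the thumb mark.
- rim_left_press (a point): Grey thumb mark (10 x 34 mm) on the top face of rim section rim_left, halfway along it, 22 mm out from its hinge line and 7 mm in from its outer edge: where to press. It moves with the section: about 73.5 mm above the table when sprung up, 67 mm when shut.
- rim_right (a joint): Lid rim section along its right short side (-y of the tub): flap 78 mm long, 29 mm wide, hinged at its inner edge. rad: 0 = sprung up as at the start (outer edge 8.5 mm proud), growing as pressed to 0.30 = shut, flush, hard stop. Past the middle (0.15) it clicks on to 0.30 and stays; short of that it springs back. Takes 5 to 9 N at the thumb mark.
- rim_right_press (a point): Grey thumb mark (10 x 34 mm) on the top face of rim section rim_right, halfway along it, 22 mm out from its hinge line and 7 mm in from its outer edge: where to press. It moves with the section: about 73.5 mm above the table when sprung up, 67 mm when shut.
- sample_jar: Small jar, 32 mm diameter, 38 mm tall, standing loose on the middle panel of the tub's lid (its top 105 mm above the table); origin centre of its underside, z up.
- done_tub: A second tub of the same kind and size, already fully shut, loose; origin centre of its underside. Leave alone.
- jar_a: Bystander: loose jar with white cap, 36 mm diameter, 42 mm tall, in front of the gap between the tubs; origin centre of its underside, z up.
- jar_b: Bystander: loose jar with white cap, 36 mm diameter, 42 mm tall, in the gap between the tubs; origin centre of its underside, z up.
- jar_c: Bystander: loose jar with white cap, 36 mm diameter, 42 mm tall, beyond the gap between the tubs; origin centre of its underside, z up.
- jar_d: Bystander: loose jar with white cap, 36 mm diameter, 42 mm tall, on the robot's right; origin centre of its underside, z up.
- tape: Bystander: roll of tape lying flat on the robot's left, 90 mm diameter, 48 mm tall; origin centre of its underside.
Things that resemble listed ones, but are neither listed nor needed, are in the scene too. What is shaped like the sample_jar but brown or pink is not meant.

How it is judged:
By the outcome, as a careful person would: the job done as asked, in the order asked, and still so for the second after the job is handed in, with the robot touching nothing.
It also fails if it takes over 43 s, if anything falls off the work surface, if the arm or the gripper's body presses on something with over 40 N, if the wrist force passes 120 N, or if a joint passes its speed limit or range.

ROBOT

A 6-joint arm with a two-finger parallel gripper is mounted at the origin on the work surface. World frame = base frame: x ahead of the robot, y to its left, z up, the work surface at z = 0. Lengths are in m, angles in rad, forces in N, time in s.
With the tool pointing down it reaches from about 0.275 to 0.825 m from the base axis. Payload 4.9 kg.
Tool frame: the origin (TCP) lies midway between the tips of the shut fingers; the grasp point (between the pads) lies 19 mm behind it (bot.grip_depth is the distance from the TCP to the grasp point, in m); z points along the fingers, y is the line along which they close (so a half turn about z gives the same grasp; the last joint's range is limited). The gripper opens to 85 mm and grips with 20 to 120 N. Pads are 22 mm wide; open, the fingers measure 114 mm over their backs; the gripper's body (76 mm by 85 mm) begins 54 mm behind the grasp point. The pads swing forward as they close: fully open they stand 13 mm farther back than shut.
Start: joints at [-1.249, 0.326, -0.193, 1.052, 0, 1.437], TCP at [0.242, -0.494, 0.231] pointing down, gripper open.
Joint ranges: [-2.65, 2.65], [-0.97, 1.79], [-1.3, 1.35], [-1.93, 2.1], [-1.47, 1.37], [-3.14, 3.14]. Speed limits (rad/s): [2.57, 2.57, 3.14, 3.14, 3.14, 3.14].

INTERFACE

Orientations are given as a unit quaternion [w, x, y, z].
In Python, from cell import bot gives the robot as it stands. Calls block until the motion is done:
- bot.move_pose(position, orientation): joint-space move of the TCP to a pose.
- bot.move_linear(position, speed=0.15, rotation=None, until_force=None): straight line of the TCP; rotation=None keeps the orientation; speed is the mean speed in m/s. With until_force (N) it stops when the force on the tool has changed by that much, and returns True; else False.
- bot.goto_joints(angles): joint-space move.
- bot.set_gripper(opening, grasp_force=None): opening from 0.0 (shut) to 1.0 (fully open); grasp_force is the grip in N (None keeps the last); returns when the fingers have stopped.
- bot.wait(seconds).
- bot.solve_ik(position, orientation): joint angles nearest the present ones, or None.
- bot.camera(name): name is "side" or "top"; returns the picture (480x640x3 uint8, red, green, blue); there is no depth.
- bot.calibration(name): a dict with "mtx" (3x3 intrinsics, pixels), "extrinsics" (4x4, takes a point from world to camera coordinates). Camera axes: x right, y down, z forward; pixel columns grow to the right and rows downward; lengths in m; the calibration is good to about 2 mm. A picture is of the moment at which its call begins. calibration takes no time and is no camera call.
A pose or a line that the arm cannot do raises bot.PlanningError and nothing moves.
- bot.close_job(): hands the job in; it is judged then, once.
Trained networks look in the newest picture that a camera, given by its name, has taken for a name from the list of things; names that differ only in an ending like _2 or _b are one class to them, and where a whole thing is asked for, a point or a joint stands for the part that bears it (a point fixed in the world has none). Each returns a list of dicts, best first, with "confidence" (0 to 1); they miss things now and then, are a little off and sometimes report something else, mostly with a low value. They report only what shows in the picture. A call takes as long as a camera call. They do not tell look-alikes from the thing itself.
- bot.search_frame(camera, thing): "bbox" ([left, top, width, height] in pixels, round what is visible of it).
Readings, each from a call of its own:
- bot.read_clock(): time.
- bot.read_joint_positions(): joint angles.
- bot.read_joint_vel(): joint speeds.
- bot.read_joint_efforts(): joint torques, N m.
- bot.read_position(): TCP position.
- bot.read_tool_rot(): TCP orientation.
- bot.read_ft_force(): force on the tool from outside, world axes, zero at the start.
- bot.read_moment(): the same for the moment, N m.
- bot.read_gripper_width(): opening from 0.0 (shut) to 1.0 (fully open).
- bot.read_finger_force(): force on a finger pad.
Only numpy, scipy, OpenCV 4.12 (cv2) and the standard library are available. Lean on these libraries where they do the work, as an engineer would, in place of code of your own. Each camera call takes 0.05 s, during which the arm holds its last target. There are 200 camera calls.

## Working session

There is one attempt and no reset: what is moved stays moved. The work goes in short steps, each a Python script; the robot and the scene stay as the last script left them, time stands still between calls to the robot, and variables do not carry over. Pictures are saved under pics/ and viewed, at most 10 in all, crops included, and the job is handed in when it is done.

```bash
mkdir -p pics
python3 - <<'E'
from cell import bot
import cv2
for n in("top","side"):
    cv2.imwrite(f"pics/{n}0.png",bot.camera(n)[:,:,::-1])
    c=bot.calibration(n);print(n,c["mtx"].round(1).tolist(),c["extrinsics"].round(4).tolist())
    for t in("tub","rim_near_press","rim_left_press","sample_jar"):
        print(t,[(d["bbox"],round(d["confidence"],2)) for d in bot.search_frame(n,t)])
print(bot.read_clock(),bot.read_tool_rot())
E
```

```text
top [[574.6, 0.0, 323.1], [0.0, 574.6, 236.4], [0.0, 0.0, 1.0]] [[-0.0036, -1.0, -0.0, 0.0281], [-0.9837, 0.0036, -0.1799, 0.5439], [0.1799, -0.0007, -0.9837, 1.401], [0.0, 0.0, 0.0, 1.0]]
tub [([215.0, 215.5, 80.9, 62.4], 0.97)]
rim_near_press [([226.0, 259.5, 55.1, 19.0], 0.77)]
rim_left_press [([215.9, 224.8, 17.7, 32.3], 0.64)]
sample_jar [([245.7, 238.3, 13.2, 15.1], 0.71), ([197.6, 259.5, 9.8, 9.9], 0.53)]
side [[449.2, 0.0, 317.9], [0.0, 449.2, 239.5], [0.0, 0.0, 1.0]] [[-0.895, -0.4457, -0.0206, 0.5047], [-0.2842, 0.605, -0.7438, 0.2005], [0.344, -0.6598, -0.6681, 0.8234], [0.0, 0.0, 0.0, 1.0]]
tub [([232.2, 260.4, 122.5, 113.5], 0.71)]
rim_near_press [([243.1, 320.8, 44.7, 28.4], 0.5)]
rim_left_press [([248.8, 321.3, 42.7, 25.9], 0.8)]
sample_jar [([280.5, 286.8, 18.5, 23.2], 0.75), ([237.5, 275.7, 18.3, 20.9], 0.73), ([299.8, 264.1, 35.8, 22.9], 0.64), ([259.6, 372.6, 18.8, 30.1], 0.55)]
0.5 [-3.11434404e-05  9.74147658e-01  2.25912240e-01 -9.45956296e-06]
```

View pics/top0.png

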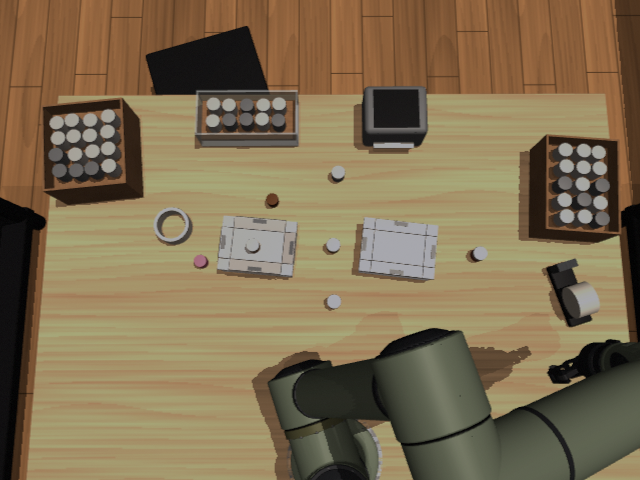

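View pics/side0.png

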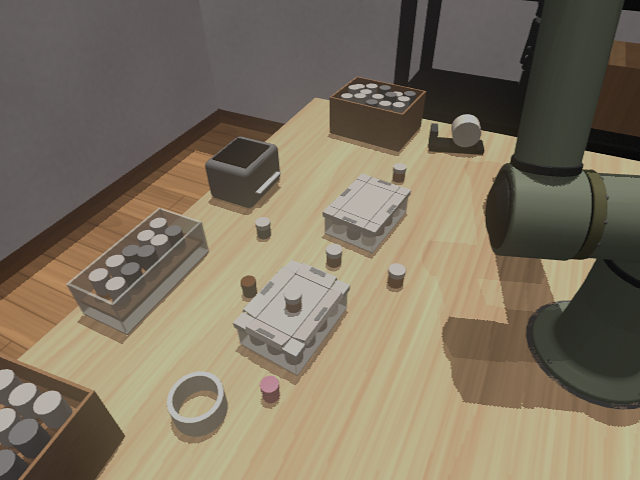

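The top view shows the open tub on the left, centred at about (257,247). Its grey thumb marks are at (254,269), (260,221), (222,240) and (292,250), and the sample jar is at (252,245). The shut tub is at (399,249). The side view agrees: open tub at (293,315), jar on its lid. I'll crop and enlarge this tub in both views.

```bash
cat > h.py <<'E'
import numpy as np
def proj(c,P):
    P=np.atleast_2d(P); q=P@c["extrinsics"][:3,:3].T+c["extrinsics"][:3,3]; u=q@c["mtx"].T; return u[:,:2]/u[:,2:]
def back(c,uv,z):
    R,t=c["extrinsics"][:3,:3],c["extrinsics"][:3,3]; o=-R.T@t
    d=R.T@np.linalg.solve(c["mtx"],[*uv,1]); return o+d*(z-o[2])/d[2]
# order near, far, left, right
M=np.array([[-.061,0,.0735],[.061,0,.0735],[0,.086,.0735],[0,-.086,.0735]])
def place(p,P=M):
    c,s=np.cos(p[2]),np.sin(p[2]); return np.c_[p[0]+c*P[:,0]-s*P[:,1],p[1]+s*P[:,0]+c*P[:,1],P[:,2]]
E
python3 - <<'E'
import cv2,numpy as np
from cell import bot
from h import *
from scipy.optimize import least_squares
c=bot.calibration("top")
uv=np.array([[254,269],[260,221],[222,240],[292,250]])
X=np.array([back(c,p,.0735) for p in uv]);print(X.round(4))
p=least_squares(lambda p:(proj(c,place(p))-uv).ravel(),[*X.mean(0)[:2],0]).x
print(p,(proj(c,place(p))-uv).round(1).tolist())
cc=[0]
a=cv2.imread("pics/top0.png")[205:290,205:310]; b=cv2.imread("pics/side0.png")[250:380,225:360]
a=cv2.resize(a,None,fx=7,fy=7,interpolation=cv2.INTER_CUBIC)
cv2.imwrite("pics/ctop.png",a)
cv2.imwrite("pics/cside.png",cv2.resize(b,None,fx=4.5,fy=4.5,interpolation=cv2.INTER_CUBIC))
E
```

```text
[[0.4588 0.1962 0.0735]
 [0.5792 0.1834 0.0735]
 [0.5315 0.2768 0.0735]
 [0.5057 0.1031 0.0735]]
[ 0.51881346  0.18984208 -0.13297991] [[-0.7, 0.2], [0.7, -0.0], [0.7, 0.5], [-0.6, -0.7]]
```

View pics/ctop.png

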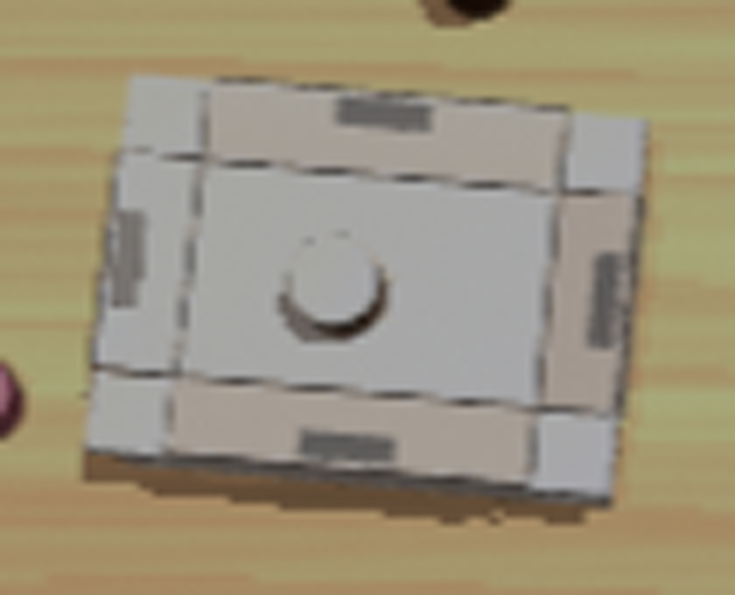

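View pics/cside.png

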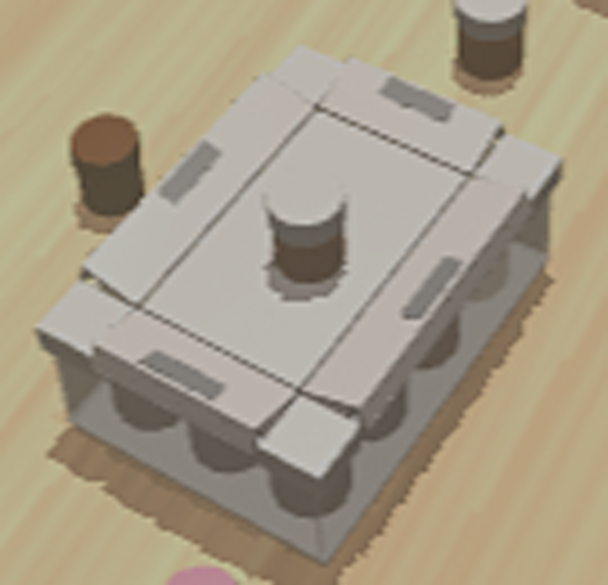

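In the close-up, the sections stand up with their marks at crop pixels (347,446), (384,114), (127,258) and (605,300) in the top view, and (432,288), (190,172), (183,374) and (417,99) in the side view. The jar stands clear on the middle panel. I'll fit the pose to both views and press the near side first.

```bash
cat > fit.py <<'E'
import cv2,numpy as np
from cell import bot
from h import *
from scipy.optimize import least_squares
ct,cs=bot.calibration("top"),bot.calibration("side")
ut=(np.array([[347,446],[384,114],[127,258],[605,300]])+.5)/7-.5+205
us=(np.array([[432,288],[190,172],[183,374],[417,99]])+.5)/4.5-.5+[225,250]
f=lambda p:np.r_[(proj(ct,place(p))-ut),(proj(cs,place(p))-us)].ravel()
p=least_squares(f,[.519,.19,-.13]).x
POSE=p; W=place(p); Q=[0,np.cos(p[2]/2),np.sin(p[2]/2),0]
def press(i):
    x,y=W[i,:2]
    try:
        hit=bot.move_linear([x,y,.066],speed=.03,until_force=22)
        print(i,hit,bot.read_position().round(4),bot.read_ft_force().round(1))
    finally: bot.move_linear([x,y,.115],speed=.12)
E
python3 - <<'E'
from fit import *
print(p,f(p).round(1).reshape(-1,2).tolist(),W.round(4).tolist())
bot.set_gripper(0.0)
for w in W: print(bot.solve_ik([*w[:2],.066],Q).round(2))
bot.move_pose([*W[0,:2],.2],Q)
bot.move_linear([*W[0,:2],.1])
press(0); print(bot.read_clock())
cv2.imwrite("pics/t1.png",cv2.resize(bot.camera("side")[250:380,225:360,::-1],None,fx=4.5,fy=4.5,interpolation=cv2.INTER_CUBIC))
E
```

```text
[ 0.51993422  0.18916105 -0.09312022] [[0.4, 0.6], [0.5, -0.4], [0.1, -0.0], [0.9, 0.1], [0.4, 0.4], [-0.6, 0.1], [-0.5, 0.8], [0.1, 0.0]] [[0.4592, 0.1948, 0.0735], [0.5807, 0.1835, 0.0735], [0.5279, 0.2748, 0.0735], [0.5119, 0.1035, 0.0735]]
[ 0.25  0.42 -0.54  0.61  0.   -2.8 ]
[ 0.18  0.58 -0.24  0.75  0.   -2.86]
[ 0.36  0.56 -0.28  0.73  0.   -2.69]
[ 0.06  0.45 -0.48  0.64  0.   -2.99]
0 False [0.4588 0.1948 0.0668] [-5.1 -0.8 12.5]
7.4417
```

View pics/t1.png

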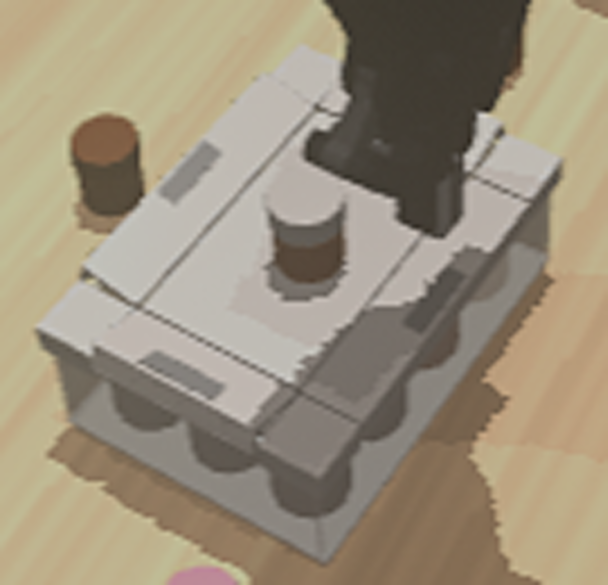

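The near section now lies level with its corners, and the tub and jar haven't moved. The fingers look spread at (320,150) and (430,210), so I'll check the gripper before the next press.

Run:
```python
from fit import *
print(bot.read_gripper_width(),bot.read_position(),bot.read_tool_rot())
print((proj(cs,[bot.read_position()])-[225,250])*4.5)
cv2.imwrite("pics/t2.png",cv2.resize(bot.camera("side")[170:370,200:400,::-1],None,fx=3,fy=3,interpolation=cv2.INTER_CUBIC))
```

```text
0.0017339999460143803 [0.45875633 0.19468849 0.11420375] [ 1.51368097e-04  9.98915188e-01 -4.65642797e-02 -4.39170548e-04]
[[431.32353275 220.99626435]]
```

View pics/t2.png

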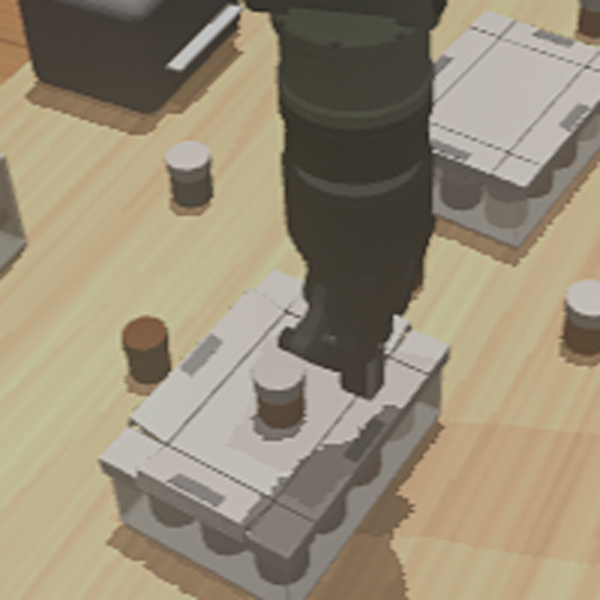

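The gripper is shut and the tips are at (360,385). The other lump is the gripper body, which stays above the jar. I'll press right, far and left, going round the jar.

Run:
```python
from fit import *
for i in (3,1,2):
    bot.move_linear([*W[i,:2],.115],speed=.12)
    press(i)
bot.move_linear([*W[2,:2],.25],speed=.2)
bot.move_pose([.35,-.25,.3],Q)
print(bot.read_clock())
a=cv2.resize(bot.camera("top")[205:290,205:310,::-1],None,fx=5,fy=5,interpolation=cv2.INTER_CUBIC)[:400]
b=cv2.resize(bot.camera("side")[250:380,225:360,::-1],None,fx=4.5,fy=4.5,interpolation=cv2.INTER_CUBIC)
cv2.imwrite("pics/t3.png",b);cv2.imwrite("pics/t4.png",a)
```

```text
3 False [0.512  0.1036 0.0668] [-3.  -0.7  9.2]
1 False [0.5807 0.1835 0.0669] [-2.4 -0.8  7.7]
2 False [0.528  0.2747 0.0669] [-2.6 -1.3  8.1]
22.7
```

View pics/t3.png

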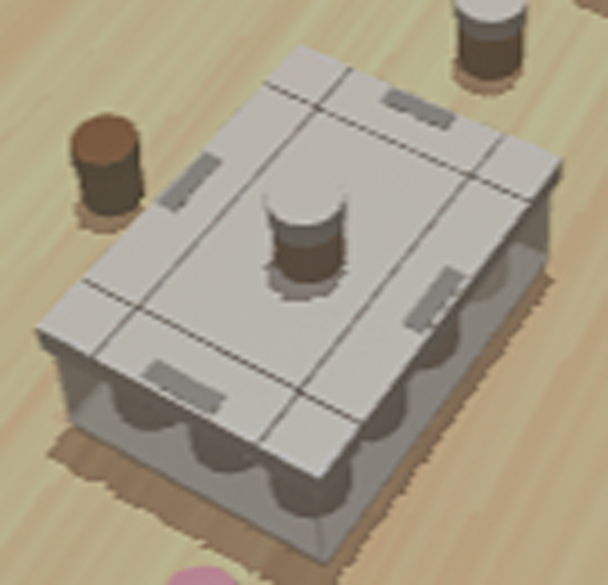

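View pics/t4.png

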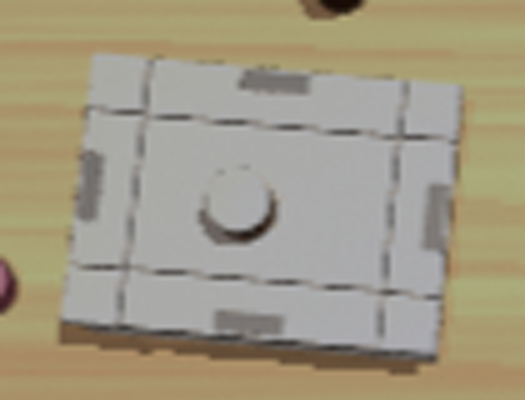

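All four sections lie flush and evenly shaded. The outer corners (e.g. (322,478) and (562,160) in the side crop) are where they were, the jar still stands at (305,240), and the arm is clear.

```bash
python3 -c "
from cell import bot
print(bot.close_job())"
```

```text
the job is handed in; nothing more can be done
None
```

All four rim sections are pressed shut and flush, the tub has not visibly moved, the sample jar still stands on its lid, the arm is clear, and the job was handed in at about 23 s.

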